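# Square up the wheel check

## Task

Check the trolley wheel for wobble. Draw the try square out from under the blue shelf by its blade, lay it down on the open counter, take it again by its thick stock and lay the stock flush along the yellow-line edge of the wheel stand's base plate, with the blade reaching in under the wheel over the yellow line. Let go of it, then turn the wheel by its handle one full turn, either way, back to the red pointer, with the square still lying flush; leave the other goods alone.

Things in the scene. Friction and masses are not known exactly. Their poses are not given: they have to be found in the camera images.
- square: L-shaped aluminium try square lying flat, 0.5 kg. Stock: bar 120 mm long (x), 40 wide (y), 40 high, blue patch on top. Steel blade, 35 wide, 4 thick, runs to -y from the stock's +x end: centreline x = +42.5, y = -20 to -130 mm, underside 17 above the counter. Origin: centre of the stock's underside. The heavy stock keeps it level with the blade in the air
- square_tip (a point): Middle of the blade's free end, 19 mm above the counter
- face_a (a point): Point on the stock's flush face (its -y face, the one the blade comes out of), 5 mm up, 55 mm towards -x from the stock's middle (the end away from the blade)
- face_b (a point): The same, 55 mm towards +x from the stock's middle (the end at the blade)
- shelf: Fixed low shelf, white walls, blue roof 60 to 66 mm above the counter, x = -95 to 95, y = -30 (front) to 130 mm; open towards -y, side walls' inner faces at x = -85 and 85. Origin on the counter. Cardboard bins on the roof from y = 40 back, up to 121 mm high. At the start the square's stock is under the roof, its blade sticks out at the front
- stand: Fixed wheel stand. Origin: on the counter below the axle. Grey base plate 10 mm thick, x = -130 to 140, y = -140 to 140; use its y = +140 edge. A 14 mm yellow line on it along x = 0 from that edge to the axle. Wheel (black tyre, red disc, 200 mm across) lies flat on a 32 mm upright spindle, 40 to 73 mm above the counter, hub to 88. Red upright pointer 76 high at x = 125, y = 0
- wheel (a joint): Turn of the wheel about the upright axle, rad, positive anticlockwise seen from above; 0 when the handle is in line with the red pointer, a full turn is +6.28 or -6.28. It turns freely either way with a light drag (0.06 N m) and stays where it is left
- handle_grip (a point): Point to grip on the wheel's black upright round handle: on its axis, 113 mm above the counter. Handle 20 mm thick, from 75 to 133 mm above the counter, 62 mm from the axle. It spins freely on its own pin, so a hand holding it need not turn. At the start it stands at the red pointer
- carton: Bystander: cardboard carton 70 x 110 x 60 mm, origin at the centre of its underside
- oil: Bystander: yellow oil bottle 50 mm thick, 130 high, origin at the centre of its underside
- castor: Bystander: small grey and black castor wheel lying flat, 80 mm across, 36 high, origin at the centre of its underside
Things that resemble listed ones, but are neither listed nor needed, are in the scene too. What is shaped like the square but orange or purple is not meant.

How it is judged:
By the outcome, as a careful person would: the job done as asked, in the order asked, and still so for the second after the job is handed in, with the robot touching nothing.
It also fails if it takes over 72 s, if anything falls off the work surface, if the arm or the gripper's body presses on something with over 40 N, if the wrist force passes 120 N, or if a joint passes its speed limit or range.

## Robot

A 6-joint arm with a two-finger parallel gripper is mounted at the origin on the work surface. World frame = base frame: x ahead of the robot, y to its left, z up, the work surface at z = 0. Lengths are in m, angles in rad, forces in N, time in s.
With the tool pointing down it reaches from about 0.25 to 0.725 m from the base axis. Payload 4 kg.
Tool frame: the origin (TCP) lies on the centre line of the jaws, within the pads' length; the fingertips stand ahead of it and the grasp point (between the pads) lies 3 mm ahead of it (bot.tcp_to_tips is the z of the fingertips in the tool frame, in m); z points along the fingers, y is the line along which they close (so a half turn about z gives the same grasp; the last joint's range is limited). The gripper opens to 85 mm and grips with 20 to 120 N. Pads are 22 mm wide; open, the fingers measure 114 mm over their backs; the gripper's body (76 mm by 85 mm) begins 54 mm behind the grasp point. The pads swing forward as they close: fully open they stand 13 mm farther back than shut.
Start: joints at [1.122, 0.241, 0.005, 1.335, 0, 1.571], TCP at [0.217, 0.45, 0.253] pointing down, gripper open.
Joint ranges: [-2.72, 2.72], [-1.05, 1.87], [-1.09, 1.28], [-1.99, 2.15], [-1.42, 1.44], [-3.14, 3.14]. Speed limits (rad/s): [2.79, 2.79, 3.14, 3.14, 3.14, 3.14].

## Interface

Orientations are given as a unit quaternion [x, y, z, w].
In Python, from workcell import telemetry, camera, camera_params, ticket, boxes_of, cut_out, spot_point, bot gives the robot as it stands.
- The arm moves only by the shell command python3 -m creep 'ROWS'. ROWS is text: rows parted by semicolons, each of 5 numbers parted by spaces: the opening, from 0 (shut) to 1 (fully open), then the shift along the tool's x, y, z in units of 150 mm (1.0 is 150 mm), then the turn about the tool's z in units of 180 degrees (1.0 is 180 degrees). In form: claw x y z turn; .... A call has 1 to 12 rows; each row is the pose to reach, as a shift and turn from the pose commanded when the call began, along the tool's axes at that moment, turning the shorter way round; what a row does not reach only later rows make up. A row lasts 1/8 s, in which the tool goes at most 62.5 mm and 10.7 degrees, less where a joint would pass 70% of its speed; a pose out of reach is approached as far as the arm can. A call with a number of a shift or a turn outside -1 to 1 is refused whole. A call with a gripper value outside its range is refused whole. The fingers move at their own pace and stop on an object; the grip force is fixed at half the most. Time passes only in rows, so rows that repeat a pose let the fingers close. It gives the time, the measured TCP pose, the force, the opening and the grip force at its end, in the units of the state.
- telemetry.get_obs(): the state, without advancing time (a new reading comes with each control period).
- camera(name): name is "side" or "top" or "wrist"; returns the picture (400x640x3 uint8, red, green, blue); there is no depth.
- camera_params(name): a dict with "camera_matrix" (3x3 intrinsics, pixels), "eye" and "attitude" of the camera in the world. Camera axes: x right, y down, z forward; pixel columns grow to the right and rows downward; lengths in m; the calibration is good to about 2 mm. The wrist camera is an equidistant fisheye: a pixel r from the principal point sees the ray r / f radians off the axis. A picture is of the moment at which its call begins: read the wrist's pose just before it. camera_params takes no time and is no camera call; for the wrist camera it gives the pose at the moment of the call.
- ticket.job_done(): hands the job in; it is judged then, once.
Trained networks look in the newest picture that a camera, given by its name, has taken for a name from the list of things; names that differ only in an ending like _2 or _b are one class to them, and where a whole thing is asked for, a point or a joint stands for the part that bears it (a point fixed in the world has none). Each returns a list of dicts, best first, with "conf" (0 to 1); they miss things now and then, are a little off and sometimes report something else, mostly with a low value. They report only what shows in the picture. A call takes as long as a camera call. They do not tell look-alikes from the thing itself.
- boxes_of(thing, camera): "at" ([x, y, z] in m, in world coordinates, good to about 4 mm: the middle of the surface that is visible of it).
- cut_out(thing, camera): "pixels" (400x640 bool, what is visible of it).
- spot_point(thing, camera): "at" ([x, y, z] in m, in world coordinates, good to about 4 mm: a listed point, or the origin of a listed thing).
The state is a dict: "clock": time; "joint_pos": joint angles; "joint_vel": joint speeds; "tau": joint torques, N m; "eef_pos": TCP position; "tool_rot": TCP orientation; "ft_force": force on the tool from outside, world axes, zero at the start; "ft_torque": the same for the moment, N m; "grip_width": finger opening in m; "grasp_force": force on a finger pad.
Only numpy, scipy, OpenCV 4.12 (cv2) and the standard library are available. Lean on these libraries where they do the work, as an engineer would, in place of code of your own. Each camera call takes 0.05 s, during which the arm holds its last target. There are 200 camera calls.

## Working session

There is one attempt and no reset: what is moved stays moved. The work goes in short steps, Python scripts to look and compute and a shell command to move; the robot and the scene stay as the last step left them, time stands still between calls to the robot, and variables do not carry over. Pictures are saved under pics/ and viewed, at most 11 in all, crops included, and the job is handed in when it is done.

```bash
mkdir -p pics; ls
python3 - <<'E'
from workcell import *
import cv2,numpy as np
o=telemetry.get_obs();print(o['clock'],o['eef_pos'],o['tool_rot'],bot.tcp_to_tips)
for c in ("top","side"):
    im=camera(c);cv2.imwrite(f'pics/{c}0.png',im[:,:,::-1])
    for t in ("square","square_tip","face_a","face_b","shelf","stand","handle_grip","carton","oil","castor"):
        print(c,t,[(np.round(d['at'],3).tolist(),round(d['conf'],2)) for d in spot_point(t,c)][:4])
    p=camera_params(c);print(p)
E
```

```text
pics
0.0 [0.21667286 0.44994138 0.25240935] [ 2.22511493e-01  9.74929485e-01 -1.03921865e-03 -2.34252815e-04] 0.022
top square [([0.426, 0.598, 0.001], 0.78), ([0.277, 0.296, -0.002], 0.56), ([0.506, 0.365, 0.003], 0.55)]
top square_tip [([0.34, 0.71, 0.018], 0.86), ([0.206, 0.414, 0.023], 0.72), ([0.545, 0.238, 0.02], 0.56)]
top face_a [([0.217, 0.304, 0.004], 0.97), ([0.363, 0.6, 0.005], 0.95), ([0.324, 0.322, 0.008], 0.8), ([0.474, 0.636, 0.007], 0.78)]
top face_b [([0.217, 0.304, 0.004], 0.97), ([0.363, 0.6, 0.005], 0.95), ([0.324, 0.322, 0.008], 0.8), ([0.474, 0.636, 0.007], 0.78)]
top shelf [([0.511, 0.351, 0.0], 0.93)]
top stand [([0.61, -0.181, 0.001], 0.84), ([0.728, 0.192, -0.0], 0.68), ([0.549, 0.238, 0.02], 0.56)]
top handle_grip [([0.671, -0.19, 0.113], 0.42)]
top carton []
top oil [([0.44, -0.386, 0.002], 0.66)]
top castor [([0.654, -0.414, 0.004], 0.64)]
{'camera_matrix': array([[389.27914994,   0.        , 323.01315786],
       [  0.        , 389.27914994, 197.27823163],
       [  0.        ,   0.        ,   1.        ]]), 'eye': array([0.38256882, 0.08133228, 1.32489
[... 463 characters left out ...]
e face_b [([0.472, 0.633, 0.006], 0.79), ([0.366, 0.6, 0.006], 0.72), ([0.453, 0.345, 0.007], 0.65), ([0.321, 0.326, 0.006], 0.63)]
side shelf [([0.515, 0.351, -0.001], 0.81)]
side stand [([0.609, -0.188, 0.001], 0.6)]
side handle_grip []
side carton [([0.734, 0.186, 0.004], 0.75), ([0.513, 0.354, -0.002], 0.26)]
side oil [([0.441, -0.393, 0.002], 0.77)]
side castor [([0.653, -0.41, -0.0], 0.68)]
{'camera_matrix': array([[440.87665748,   0.        , 316.19189553],
       [  0.        , 440.87665748, 199.92249135],
       [  0.        ,   0.        ,   1.        ]]), 'eye': array([ 0.03572264, -0.86663759,  1.33741406]), 'attitude': array([ 0.91379185, -0.20773898,  0.08110015, -0.33948746])}
```

View pics/top0.png

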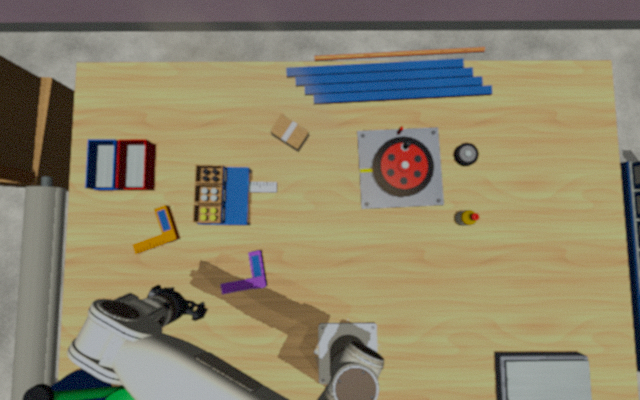

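View pics/side0.png

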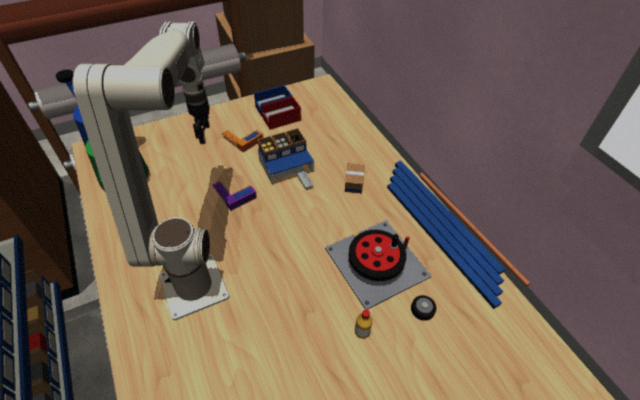

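Square candidates in the top view are the orange one at (155,232), the purple one at (250,275), and a grey blade at (263,187) sticking out from the blue shelf roof (237,195). Only the grey one fits: it is bare metal and sits under the blue shelf. The stand is at (400,167), with its yellow line at (365,171) pointing to +y. I'll confirm with one crop.

```bash
cat > h.py <<'E'
from workcell import *
import cv2,numpy as np
from scipy.spatial.transform import Rotation as R
def ray(cam,uv,P=None):
    p=P or camera_params(cam);K=p['camera_matrix'];uv=np.atleast_2d(uv).astype(float)
    d=(uv-K[:2,2])/[K[0,0],K[1,1]]
    if cam=='wrist':
        th=np.linalg.norm(d,axis=1,keepdims=True)+1e-9
        v=np.hstack([d/th*np.sin(th),np.cos(th)])
    else: v=np.hstack([d,np.ones((len(d),1))])
    return p['eye'],R.from_quat(p['attitude']).apply(v)
def atz(cam,uv,z,P=None):
    e,v=ray(cam,uv,P);z=np.broadcast_to(z,(len(v),));return e+v*((z-e[2])/v[:,2])[:,None]
def proj(cam,X,P=None):
    p=P or camera_params(cam);K=p['camera_matrix']
    v=R.from_quat(p['attitude']).inv().apply(np.atleast_2d(X)-p['eye'])
    if cam=='wrist':
        r=np.linalg.norm(v[:,:2],axis=1,keepdims=True)+1e-12
        d=v[:,:2]/r*np.arctan2(r,v[:,2:])
    else: d=v[:,:2]/v[:,2:]
    return d*[K[0,0],K[1,1]]+K[:2,2]
def rect(pts):
    c,s,a=cv2.minAreaRect(pts.astype(np.float32)*1000);return np.round(c,1),np.round(s,1),round(a,2)
E
python3 - <<'E'
from h import *
im=camera('top')
a=cv2.resize(im[130:240,180:290],(390,390),interpolation=2);b=cv2.resize(im[115:220,350:455],(390,390),interpolation=2)
cv2.imwrite('pics/crop.png',np.hstack([a,b])[:,:,::-1])
for d in cut_out('square','top'):
    q=np.argwhere(d['pixels'])[:,::-1];print('sq',d['conf'],len(q),q.mean(0),rect(atz('top',q,.021)[:,:2]))
for d in cut_out('stand','top'):
    q=np.argwhere(d['pixels'])[:,::-1];print('st',d['conf'],len(q),q.mean(0),rect(atz('top',q,.01)[:,:2]))
hsv=cv2.cvtColor(im,cv2.COLOR_RGB2HSV)
m=np.zeros((400,640),bool);m[125:210,350:450]=True
y=m&(hsv[:,:,0]>22)&(hsv[:,:,0]<35)&(hsv[:,:,1]>170)
q=np.argwhere(y)[:,::-1];print('yel',len(q),rect(atz('top',q,.01)[:,:2]))
m[:]=False;m[160:230,190:255]=True
q=np.argwhere(m&(hsv[:,:,0]>100)&(hsv[:,:,0]<125)&(hsv[:,:,1]>130))[:,::-1];print('roof',len(q),rect(atz('top',q,.066)[:,:2]))
E
```

```text
sq 0.91 915 [160.55846995 230.99672131] (array([407.4, 644.9]), array([124.6, 157.8]), 19.2)
sq 0.88 846 [249.10520095 276.29078014] (array([263.2, 344.4]), array([119.3, 151.9]), 9.23)
sq 0.61 292 [262.73287671 186.76369863] (array([545.9, 279.1]), array([91.4, 34. ]), 89.64)
st 0.91 6332 [400.13060644 167.7539482 ] (array([ 614.9, -189.6]), array([276. , 280.7]), 2.19)
yel 27 (array([603.6, -74.1]), array([37.7,  6.9]), 89.65)
roof 1256 (array([513.5, 361.4]), array([ 80.6, 181.9]), 87.88)
```

View pics/crop.png

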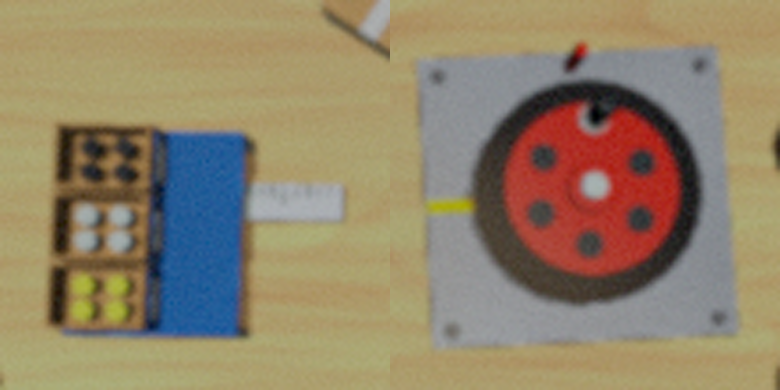

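The crop confirms the bare-steel ruler blade under the blue roof as the one meant. On the stand, the yellow line is at the left (+y) edge and the handle is at the pointer.

```bash
cat >> h.py <<'E'
def go(*targets):
    "world targets (x,y,z,yaw_deg of tool y axis) -> units from present pose"
    o=telemetry.get_obs();Q=R.from_quat(o['tool_rot']);M=Q.as_matrix()
    y0=np.degrees(np.arctan2(M[1,1],M[0,1]));print('t',round(o['clock'],2),'pos',np.round(o['eef_pos'],4),'yaw',round(y0,2),'j6',np.round(o['joint_pos'][5],2))
    for t in targets:
        d=Q.inv().apply(np.array(t[:3])-o['eef_pos'])/.15
        w=(t[3]-y0+90)%180-90
        print(np.round(d,4),'turn',np.round(-w/180,4),'or',np.round((-w+180*np.sign(w))/180,4))
E
python3 -c "
from h import *
go((.546,.262,.15,-.4),(.546,.262,.026,-.4))"
```

```text
t 1.25 pos [0.2169 0.4505 0.2533] yaw 64.29 j6 1.57
[-2.5218 -0.1805  0.6886] turn 0.3594 or -0.6406
[-2.5219 -0.1805  1.5153] turn 0.3594 or -0.6406
```

```bash
python3 -m creep '1 -0.4 0 0 0; 1 -0.8 0 0 0; 1 -1 0 0 0' && python3 -m creep '1 -0.4 0 0 0.06; 1 -0.8 -0.1 0.2 0.12; 1 -1 -0.18 0.3 0.18; 1 -1 -0.18 0.4 0.24;1 -1 -0.18 0.4 0.3;1 -1 -0.18 0.4 0.359;1 -1 -0.18 0.4 0.359'; python3 -c "
from h import *
go((.546,.262,.15,-.4),(.546,.262,.026,-.4))"
```

```text
clock: 1.62
eef_pos: [0.3543, 0.3841, 0.2533]
tool_rot: [0.224, 0.975, 0.0, 0.0]
ft_force: [-0.7, 0.3, -0.1]
grip_width: 0.0858
grasp_force: 0.0
clock: 2.5
eef_pos: [0.4756, 0.2959, 0.1932]
tool_rot: [0.709, 0.706, -0.0, -0.0]
ft_force: [-0.6, -0.0, 0.0]
grip_width: 0.0857
grasp_force: 0.0
t 2.5 pos [0.4756 0.2959 0.1932] yaw -0.23 j6 2.13
[-0.2243  0.4704  0.2879] turn 0.001 or -0.999
[-0.2242  0.4705  1.1146] turn 0.001 or -0.999
```

```bash
python3 -m creep '1 -0.22 0.4 0.2 0; 1 -0.22 0.47 0.29 0; 1 -0.22 0.47 0.29 0'
python3 - <<'E'
from h import *
P=camera_params('wrist');im=camera('wrist');cv2.imwrite('pics/w1.png',im[:,:,::-1])
for t in ('square_tip','square'):
  print(t,[(np.round(d['at'],3),round(d['conf'],2)) for d in spot_point(t,'wrist')][:3])
for d in cut_out('square','wrist'):
    q=np.argwhere(d['pixels'])[:,::-1];print('sq',d['conf'],len(q),q.mean(0),rect(atz('wrist',q,.021,P)[:,:2]))
go((.546,.262,.026,-.4))
E
```

```text
clock: 2.88
eef_pos: [0.5459, 0.2614, 0.1477]
tool_rot: [0.709, 0.705, -0.002, -0.001]
ft_force: [-0.1, -0.3, -0.6]
grip_width: 0.0856
grasp_force: 0.0
square_tip [(array([0.548, 0.237, 0.019]), 0.84), (array([0.211, 0.413, 0.019]), 0.56), (array([0.73 , 0.187, 0.001]), 0.38)]
square [(array([ 0.276,  0.299, -0.002]), 0.6)]
sq 0.97 4039 [321.89824214 176.83832632] (array([549. , 277.7]), array([82.2, 35.5]), 88.95)
sq 0.66 5325 [ 57.05934272 149.48657277] (array([260.2, 348.4]), array([164.3, 152. ]), 10.19)
t 3.08 pos [0.5454 0.2633 0.1508] yaw -0.22 j6 2.02
[-0.009   0.003   0.8321] turn 0.001 or -0.999
```

View pics/w1.png

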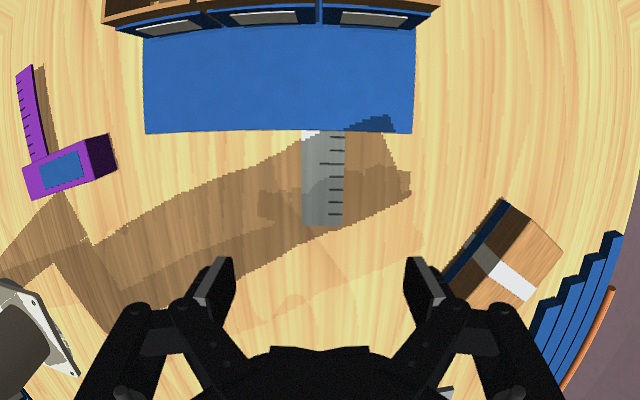

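The wrist view shows the blade at columns 302-344, rows 130-227, in front of the blue roof edge (row 130). The fingers are centred over it, so I'll descend and grip.

```bash
python3 -m creep '1 0 0.01 0.3 0; 1 0 0.01 0.6 0; 1 0 0.01 0.75 0; 1 0 0.01 0.825 0; 1 0 0.01 0.825 0; 0 0 0.01 0.825 0; 0 0 0.01 0.825 0; 0 0 0.01 0.825 0; 0 0 0.01 0.825 0; 0 0 0.01 0.825 0; 0 0 0.01 0.825 0'; python3 -c "
from h import *
go((.546,.05,.026,-.4))"
```

```text
clock: 4.45
eef_pos: [0.5479, 0.2626, 0.0264]
tool_rot: [0.709, 0.705, 0.001, 0.0]
ft_force: [1.0, 0.1, 1.5]
grip_width: 0.033
grasp_force: 59.4
t 4.45 pos [0.5479 0.2626 0.0264] yaw -0.35 j6 2.02
[-1.4177 -0.004   0.0022] turn 0.0003 or -0.9997
```

```bash
python3 -m creep '0 -0.05 0 0 0; 0 -0.15 0 0 0; 0 -0.27 0 0 0; 0 -0.4 0 0 0; 0 -0.55 0 0 0; 0 -0.7 0 0 0; 0 -0.85 0 0 0;0 -0.95 0 0 0; 0 -1 0 0 0; 0 -1 0 0 0;1 -1 0 0 0;1 -1 0 0 0' && python3 -m creep '1 0 0 0 0; 1 0 0 0 0; 1 0 0 -0.3 0; 1 0 0 -0.7 0; 1 0.2 0 -0.9 0; 1 0.2 0 -0.9 0'
python3 - <<'E'
from h import *
P=camera_params('wrist');im=camera('wrist');cv2.imwrite('pics/w2.png',im[:,:,::-1])
for t in ('square_tip','square','face_a','face_b','stand'):
  print(t,[(np.round(d['at'],3),round(d['conf'],2)) for d in spot_point(t,'wrist')][:3])
hsv=cv2.cvtColor(im,cv2.COLOR_RGB2HSV)
im2=camera('top')
for t in ('square_tip','square','face_a','face_b'):
  print(t,[(np.round(d['at'],3),round(d['conf'],2)) for d in spot_point(t,'top')][:4])
go()
E
```

```text
clock: 5.95
eef_pos: [0.5461, 0.1129, 0.0257]
tool_rot: [0.709, 0.705, -0.0, -0.0]
ft_force: [0.5, -0.6, 0.3]
grip_width: 0.068
grasp_force: 0.0
clock: 6.7
eef_pos: [0.5487, 0.1447, 0.1645]
tool_rot: [0.708, 0.706, 0.003, 0.002]
ft_force: [-0.4, 0.9, -0.4]
grip_width: 0.0854
grasp_force: 0.0
square_tip [(array([0.546, 0.083, 0.022]), 0.69)]
square [(array([ 0.276,  0.296, -0.004]), 0.65), (array([0.564, 0.19 , 0.004]), 0.21)]
face_a [(array([0.218, 0.308, 0.002]), 0.8), (array([0.324, 0.325, 0.008]), 0.65), (array([0.564, 0.192, 0.002]), 0.62)]
face_b [(array([0.218, 0.308, 0.002]), 0.8), (array([0.324, 0.325, 0.008]), 0.65), (array([0.564, 0.192, 0.002]), 0.62)]
stand [(array([0.563, 0.193, 0.005]), 0.35)]
square_tip [(array([0.339, 0.711, 0.019]), 0.57), (array([0.206, 0.419, 0.021]), 0.56)]
square [(array([0.426, 0.6  , 0.002]), 0.75), (array([ 0.278,  0.292, -0.   ]), 0.69), (array([0.503, 0.211, 0.001]), 0.47), (array([ 0.73 ,  0.193, -0.001]), 0.36)]
face_a [(array([0.365, 0.602, 0.005]), 0.97), (array([0.216, 0.303, 0.007]), 0.84), (array([0.321, 0.322, 0.008]), 0.78), (array([0.47 , 0.638, 0.005]), 0.63)]
face_b [(array([0.365, 0.602, 0.005]), 0.97), (array([0.216, 0.303, 0.007]), 0.84), (array([0.321, 0.322, 0.008]), 0.78), (array([0.47 , 0.638, 0.005]), 0.63)]
t 7.25 pos [0.5465 0.1422 0.1605] yaw -0.36 j6 1.83
```

View pics/w2.png

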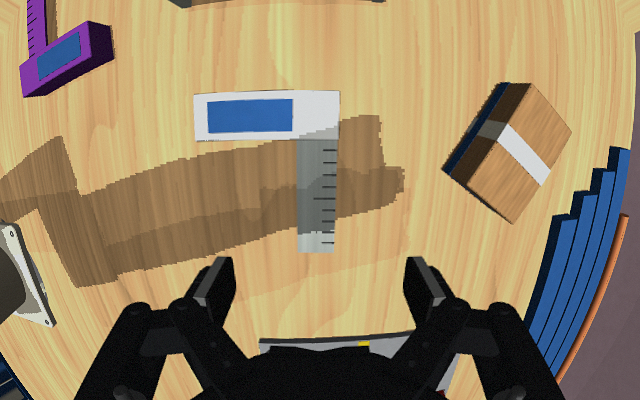

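The square is clear of the shelf on the open counter. Its blue patch is at (250,116) and the blade tip at (316,250). The stand's yellow line just shows at (363,344). Next I'll measure the stock.

Run:
```python
from h import *
P=camera_params('wrist');im=camera('wrist')
hsv=cv2.cvtColor(im,cv2.COLOR_RGB2HSV)
m=np.zeros((400,640),bool);m[85:145,190:345]=True
q=np.argwhere(m&(hsv[:,:,0]>95)&(hsv[:,:,0]<125)&(hsv[:,:,1]>120))[:,::-1];print('patch',len(q),rect(atz('wrist',q,.04,P)[:,:2]))
# stock front upper corners & blade tip corners from view
print(np.round(atz('wrist',[[194,94],[340,91],[340,138],[196,141]],.04,P),4))
print(np.round(atz('wrist',[[297,251],[335,251]],.021,P),4))
for d in cut_out('square','wrist'):
    q=np.argwhere(d['pixels'])[:,::-1];print(d['conf'],len(q),q.mean(0))
im=camera('top')
hsv=cv2.cvtColor(im,cv2.COLOR_RGB2HSV)
uv=proj('top',[[.5,.21,.04]])[0].astype(int);print(uv)
m[:]=False;m[uv[1]-22:uv[1]+22,uv[0]-12:uv[0]+12]=True
q=np.argwhere(m&(hsv[:,:,0]>95)&(hsv[:,:,0]<125)&(hsv[:,:,1]>120))[:,::-1];print('patch top',len(q),rect(atz('top',q,.04)[:,:2]))
go((.503,.211,.12,89.6))
```

```text
patch 2728 (array([494.3, 215.8]), array([25.6, 69.7]), 89.45)
[[0.4468 0.2337 0.04  ]
 [0.5637 0.2309 0.04  ]
 [0.5639 0.194  0.04  ]
 [0.446  0.1948 0.04  ]]
[[0.5259 0.0853 0.021 ]
 [0.562  0.0851 0.021 ]]
0.78 11979 [288.82953502 143.34234911]
0.58 5363 [61.24967369 50.25601343]
[282 199]
patch top 0 (array([0., 0.]), array([0., 0.]), 0.0)
t 7.4 pos [0.5466 0.1425 0.161 ] yaw -0.34 j6 1.83
[ 0.4552 -0.2936  0.2732] turn -0.4997 or 0.5003
```

```bash
python3 -m creep '1 0.1 -0.05 0 -0.06; 1 0.2 -0.1 0 -0.12; 1 0.3 -0.2 0 -0.18; 1 0.4 -0.26 0 -0.24; 1 0.475 -0.26 0 -0.3; 1 0.475 -0.26 0.1 -0.36; 1 0.475 -0.26 0.2 -0.42; 1 0.475 -0.26 0.3 -0.48;  1 0.475 -0.26 0.3 -0.498; 1 0.475 -0.26 0.3 -0.498'
python3 - <<'E'
from h import *
P=camera_params('wrist');im=camera('wrist');cv2.imwrite('pics/w3.png',im[:,:,::-1])
hsv=cv2.cvtColor(im,cv2.COLOR_RGB2HSV)
m=np.zeros((400,640),bool);
uv=proj('wrist',[[.505,.214,.04]],P)[0].astype(int);print(uv)
m[max(uv[1]-90,0):uv[1]+90,max(0,uv[0]-90):uv[0]+90]=True
q=np.argwhere(m&(hsv[:,:,0]>95)&(hsv[:,:,0]<125)&(hsv[:,:,1]>120))[:,::-1];print('patch',len(q),rect(atz('wrist',q,.04,P)[:,:2]))
go((.507,.214,.036,89.3))
E
```

```text
clock: 8.65
eef_pos: [0.508, 0.2141, 0.1159]
tool_rot: [0.006, 1.0, -0.0, -0.0]
ft_force: [0.7, -0.3, 0.7]
grip_width: 0.0852
grasp_force: 0.0
[317 215]
patch 3675 (array([519. , 208.3]), array([117.8, 142.6]), 3.18)
t 8.7 pos [0.5082 0.2141 0.1162] yaw 89.24 j6 0.41
[ 0.0081 -0.0009  0.5347] turn -0.0003 or 0.9997
```

```bash
python3 -m creep '1 0.01 0 0.25 0; 1 0.01 0 0.45 0; 1 0.01 0 0.535 0; 1 0.01 0 0.535 0; 0 0.01 0 0.535 0; 0 0.01 0 0.535 0; 0 0.01 0 0.535 0; 0 0.01 0 0.535 0; 0 0.01 0 0.535 0'; python3 -c "
from h import *
go((.507,.214,.036,92.2))"
```

```text
clock: 9.82
eef_pos: [0.5075, 0.2147, 0.0371]
tool_rot: [0.006, 1.0, 0.001, 0.001]
ft_force: [-0.5, 0.3, 6.9]
grip_width: 0.0387
grasp_force: 63.4
t 9.82 pos [0.5075 0.2147 0.0371] yaw 89.31 j6 0.41
[ 0.0033 -0.0046  0.0076] turn -0.0161 or 0.9839
```

```bash
python3 -m creep '0 0 0 -0.06 0; 0 -0.05 -0.12 -0.06 -0.005; 0 -0.1 -0.25 -0.06 -0.01;0 -0.15 -0.4 -0.06 -0.016; 0 -0.2 -0.55 -0.06 -0.016;0 -0.25 -0.7 -0.06 -0.016;0 -0.3 -0.85 -0.06 -0.016; 0 -0.385 -1 -0.06 -0.016; 0 -0.385 -1 -0.06 -0.016'
python3 - <<'E'
from h import *
P=camera_params('wrist');im=camera('wrist')
im2=camera('top')
a=cv2.resize(im2[100:230,270:450],(720,520),interpolation=2)
cv2.imwrite('pics/wt4.png',im[:,:,::-1]);cv2.imwrite('pics/t4.png',a[:,:,::-1])
go((.5653,0,.04,92.2),(.5653,-.0313,.036,92.2))
E
```

```text
clock: 10.95
eef_pos: [0.5624, 0.0616, 0.0442]
tool_rot: [-0.018, 1.0, -0.0, -0.001]
ft_force: [-1.0, -1.0, -4.5]
grip_width: 0.0392
grasp_force: 62.2
t 11.05 pos [0.5614 0.0632 0.0441] yaw 92.15 j6 0.07
[-0.01   -0.4221  0.0271] turn -0.0003 or 0.9997
[-0.0022 -0.6306  0.0537] turn -0.0003 or 0.9997
```

View pics/wt4.png

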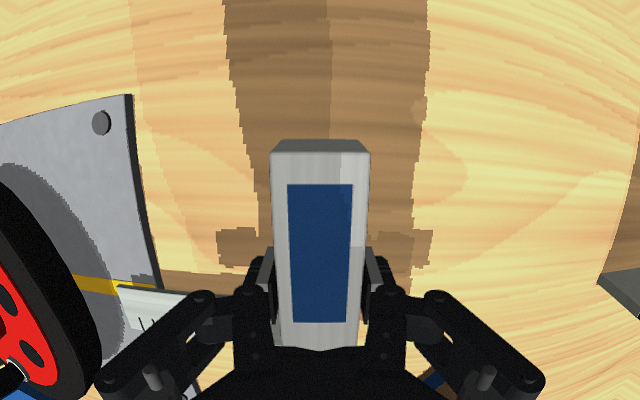

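The wrist view shows the plate's +y edge from (131,95) to (158,290), the yellow line meeting it at about (158,288), the blade reaching towards it at (150,292), and the stock held square in the jaws. I'll measure the relative pose from this picture.

Run:
```python
from h import *
P=camera_params('wrist')  # same pose as picture (arm holding)
im=cv2.imread('pics/wt4.png');hsv=cv2.cvtColor(im,cv2.COLOR_BGR2HSV).astype(int)
for r in (120,200,250): print(r,[tuple(hsv[r,c]) for c in range(118,166,3)])
ed=[];top=[]
for r in range(105,265,5):
    row=hsv[r,100:200];
    wood=(row[:,1]>60)&(row[:,2]>80)&(row[:,0]<30)
    k=next(i for i in range(10,95) if wood[i:i+4].all()); ed.append((100+k-.5,r))
    g=(row[:,2]<75); j=[i for i in range(k-16,k) if g[i]]; 
    if j: top.append((100+j[0]-.5,r))
for n,pts,z in (('bottom',ed,0),('top',top,.01)):
    X=atz('wrist',pts,z,P)[:,:2];
    for _ in range(3):
        f=np.polyfit(X[:,0],X[:,1],1);e=X[:,1]-np.polyval(f,X[:,0]);X=X[abs(e)<max(.0015,2*e.std())]
    print(n,len(X),'yaw',np.degrees(np.arctan(f[0])),'y at .605',np.polyval(f,.605),e.std())
# yellow
y=(hsv[:,:,0]>18)&(hsv[:,:,0]<30)&(hsv[:,:,1]>200)&(hsv[:,:,2]>120)
y[:, :70]=0;y[:,165:]=0;y[:265]=0;y[310:]=0
q=np.argwhere(y)[:,::-1];X=atz('wrist',q,.01,P)
print('yellow',len(q));
for lo in np.arange(-.10,-.04,.008):
    s=X[(X[:,1]>lo)&(X[:,1]<lo+.008)]
    if len(s): print(round(lo+.004,3),np.round([s[:,0].min(),s[:,0].max()],4))
# stock patch
m=(hsv[:,:,0]>95)&(hsv[:,:,0]<125)&(hsv[:,:,1]>120);m[:, :270]=0;m[:,375:]=0;m[:150]=0;m[335:]=0
q=np.argwhere(m)[:,::-1];print('patch',len(q),rect(atz('wrist',q,.0475,P)[:,:2]))
print('stock corners',np.round(atz('wrist',[[271,152],[370,152]],.0475,P),4))
print('blade corner',np.round(atz('wrist',[[116,285]],.0285,P),4))
```

```text
120 [(np.int64(107), np.int64(10), np.int64(171)), (np.int64(105), np.int64(6), np.int64(170)), (np.int64(108), np.int64(8), np.int64(169)), (np.int64(110), np.int64(18), np.int64(43)), (np.int64(90), np.int64(24), np.int64(43)), (np.int64(111), np.int64(47), np.int64(38)), (np.int64(21), np.int64(102), np.int64(233)), (np.int64(20), np.int64(105), np.int64(228)), (np.int64(20), np.int64(102), np.int64(228)), (np.int64(20), np.int64(106), np.int64(228)), (np.int64(17), np.int64(115), np.int64(226)), (np.int64(18), np.int64(115), np.int64(227)), (np.int64(17), np.int64(113), np.int64(226)), (np.int64(18), np.int64(113), np.int64(227)), (np.int64(17), np.int64(113), np.int64(227)), (np.int64(17), np.int64(115), np.int64(226))]
200 [(np.int64(95), np.int64(9), np.int64(167)), (np.int64(120), np.int64(6), np.int64(169)), (np.int64(110), np.int64(9), np.int64(167)), (np.int64(105), np.int64(6), np.int64(166)), (np.int64(102), np.int64(8), np.int64(168)), (np.int64(96), np.int64(8), np.int64(170)), (np.int64(113), np.int64(9), np.int64(108)), (np.int64(60), np.int64(6), np.int64(44)), (np.
[... 889 characters left out ...]
, np.int64(45)), (np.int64(17), np.int64(40), np.int64(58)), (np.int64(25), np.int64(91), np.int64(233)), (np.int64(25), np.int64(88), np.int64(229)), (np.int64(26), np.int64(88), np.int64(228))]
bottom 32 yaw 2.546194238259093 y at .605 -0.044750565557332214 0.0002483935693805329
top 32 yaw 2.5953249633326374 y at .605 -0.04370608846882478 0.0002443590895198073
yellow 671
-0.096 [0.5994 0.6127]
-0.088 [0.5993 0.6124]
-0.08 [0.5988 0.6118]
-0.072 [0.5986 0.6006]
-0.064 [0.5981 0.6002]
-0.056 [0.5978 0.5999]
-0.048 [0.5976 0.5995]
patch 8087 (array([553.3,  64.6]), array([78.8, 52.2]), 2.2)
stock corners [[0.5013 0.0431 0.0475]
 [0.4998 0.0814 0.0475]]
blade corner [[ 0.5886 -0.0641  0.0285]]
```

```bash
python3 -c "
from h import *
go((.5626,-.020,.0385,92.5))"
```

```text
t 11.05 pos [0.5614 0.0632 0.0441] yaw 92.15 j6 0.07
[ 0.013  -0.5546  0.0371] turn -0.0019 or 0.9981
```

```bash
python3 -m creep '0 0.005 -0.1 0 -0.002; 0 0.01 -0.2 0 -0.002; 0 0.013 -0.3 0 -0.002; 0 0.013 -0.4 0 -0.002; 0 0.013 -0.5 0.01 -0.002; 0 0.013 -0.555 0.03 -0.002; 0 0.013 -0.555 0.037 -0.002; 0 0.013 -0.555 0.037 -0.002'
python3 - <<'E'
from h import *
go((.5626,-.0275,.0375,92.5))
P=camera_params('wrist');im=camera('wrist')[:,:,::-1];cv2.imwrite('pics/w5.png',im)
print(np.round(proj('wrist',[[.605,-.0442,.01],[.5,-.049,.01],[.5,-.0,.04]],P)))
E
```

```text
clock: 12.05
eef_pos: [0.5635, -0.0196, 0.039]
tool_rot: [-0.022, 1.0, 0.0, -0.0]
ft_force: [-0.3, 0.5, -5.0]
grip_width: 0.0391
grasp_force: 62.2
t 12.05 pos [ 0.5635 -0.0196  0.039 ] yaw 92.56 j6 -0.08
[ 0.0081 -0.0525  0.0097] turn 0.0003 or -0.9997
[[275. 309.]
 [263. 133.]
 [374. 147.]]
```

View pics/w5.png

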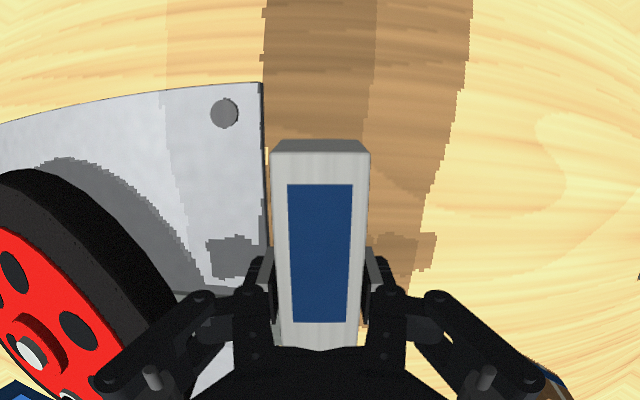

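The plate edge is just left of the stock (column 263 vs 271), so the gap is a few mm. I'll lower it and push gently to contact.

```bash
python3 -m creep '0 0 0 0.013 0; 0 0 -0.02 0.013 0; 0 0 -0.035 0.013 0; 0 0 -0.045 0.013 0;0 0 -0.055 0.013 0;0 0 -0.06 0.013 0; 0 0 -0.06 0.013 0'; python3 -c "
from h import *
go((.5626,-.0275,.0375,92.5))"
```

```text
clock: 12.98
eef_pos: [0.564, -0.0282, 0.0373]
tool_rot: [-0.022, 1.0, 0.001, -0.0]
ft_force: [0.0, 4.3, -4.9]
grip_width: 0.0391
grasp_force: 62.3
t 12.97 pos [ 0.564  -0.0282  0.0373] yaw 92.57 j6 -0.1
[ 0.0093  0.005  -0.0011] turn 0.0004 or -0.9996
```

```bash
python3 -m creep '0 0 0 0.006 0; 0 0 0 0.012 0; 0 0 0 0.012 0'; python3 -m creep '0 0 -0.01 0 0; 0 0 -0.015 0 0; 0 0 -0.015 0 0'; python3 -c "
from h import *
go((.5626,-.0275,.0375,92.5))"
```

```text
clock: 13.35
eef_pos: [0.564, -0.0282, 0.0371]
tool_rot: [-0.022, 1.0, 0.001, 0.0]
ft_force: [-4.7, 4.5, 5.9]
grip_width: 0.0387
grasp_force: 63.8
clock: 13.72
eef_pos: [0.564, -0.0284, 0.0372]
tool_rot: [-0.023, 1.0, 0.003, 0.0]
ft_force: [-4.9, 11.1, 7.5]
grip_width: 0.039
grasp_force: 63.8
t 13.72 pos [ 0.564  -0.0284  0.0372] yaw 92.63 j6 -0.1
[ 0.0094  0.0063 -0.0018] turn 0.0007 or -0.9993
```

```bash
python3 -m creep '1 0 0 0 0;1 0 0 0 0;1 0 0 0 0;1 0 0 0 0; 1 0 0 -0.2 0; 1 0 0 -0.6 0; 1 0 0.3 -1 0; 1 0.3 0.4 -1 0; 1 0.3 0.4 -1 0;1 0.3 0.4 -1 0'
python3 - <<'E'
from h import *
go()
P=camera_params('wrist');im=camera('wrist')[:,:,::-1];cv2.imwrite('pics/w6.png',im);np.save('P6.npy',P,allow_pickle=True)
for t in ('square','square_tip','face_a','face_b','stand','handle_grip'):
  print(t,[(np.round(d['at'],3),round(d['conf'],2)) for d in spot_point(t,'wrist')][:3])
E
```

```text
clock: 14.98
eef_pos: [0.5174, 0.0262, 0.186]
tool_rot: [-0.022, 1.0, -0.001, 0.001]
ft_force: [-0.4, 0.1, -0.6]
grip_width: 0.085
grasp_force: 0.0
t 14.97 pos [0.5174 0.0262 0.186 ] yaw 92.53 j6 0.01
square [(array([ 0.564, -0.026, -0.005]), 0.84)]
square_tip []
face_a [(array([ 0.503, -0.052,  0.005]), 0.89), (array([ 0.624, -0.047,  0.003]), 0.6)]
face_b [(array([ 0.503, -0.052,  0.005]), 0.89), (array([ 0.624, -0.047,  0.003]), 0.6)]
stand [(array([ 0.61 , -0.191,  0.002]), 0.91)]
handle_grip []
```

View pics/w6.png

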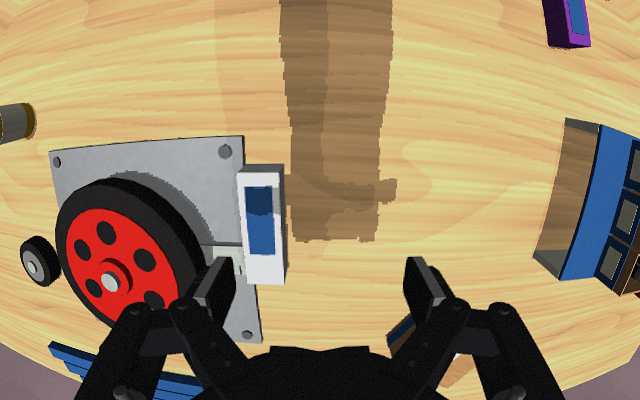

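The square lies against the plate edge: stock at (262,228), blade going under the tyre at (220,255), plate edge from (243,137) to (261,342). I'll check parallelism and line coverage numerically.

Run:
```python
from h import *
P=np.load('P6.npy',allow_pickle=True).item()
im=cv2.imread('pics/w6.png');hsv=cv2.cvtColor(im,cv2.COLOR_BGR2HSV).astype(int)
def fit(pts,z):
    X=atz('wrist',pts,z,P)[:,:2]
    for _ in range(4):
        f=np.polyfit(X[:,0],X[:,1],1);e=X[:,1]-np.polyval(f,X[:,0]);k=abs(e)<max(.001,2*e.std());X=X[k]
    return round(np.degrees(np.arctan(f[0])),2),round(np.polyval(f,.564),4),len(X)
# plate top edge, rows above and below the stock: from plate gray to dark side
def first_dark(r,c0,c1):
    for c in range(c0,c1):
        if hsv[r,c,2]<90: return c-.5
ed=[(first_dark(r,232,275),r) for r in list(range(140,164,2))+list(range(290,338,3))];ed=[e for e in ed if e[0]]
print('plate edge',fit(ed,.01),ed[0],ed[-1])
# stock right (back) upper edge and patch
m=(hsv[:,:,0]>95)&(hsv[:,:,0]<125)&(hsv[:,:,1]>100);m[:,:235]=0;m[:,290:]=0;m[:180]=0;m[262:]=0
q=np.argwhere(m);L=[(q[q[:,0]==r,1].min()-.5,r) for r in range(190,252)];Rr=[(q[q[:,0]==r,1].max()+.5,r) for r in range(190,252)]
print('patch edges',fit(L,.04),fit(Rr,.04))
# top/front edge of stock seen at left: last non-bright->bright
S=[]
for r in range(180,240,2):
    row=hsv[r,225:260,2]; d=np.diff(row); S.append((225+np.argmax(d)+.5,r))
print('stock left edge',fit(S,.04),S[:3])
y=(hsv[:,:,0]>18)&(hsv[:,:,0]<32)&(hsv[:,:,1]>150);y[:,:195]=0;y[:,242:]=0;y[:225]=0;y[300:]=0
print('yellow px',y.sum(),np.argwhere(y)[:5].tolist())
print('stock corners',np.round(atz('wrist',[[238,172],[283,173],[286,283],[247,283]],.04,P)[:,:2],4))
cv2.imwrite('pics/c6.png',cv2.resize(im[130:350,190:300],(400,800),interpolation=cv2.INTER_CUBIC)[:600])
```

```text
plate edge (np.float64(2.48), np.float64(-0.0474), 22) (241.5, 140) (250.5, 335)
patch edges (np.float64(2.3), np.float64(-0.0402), 62) (np.float64(2.81), np.float64(-0.0147), 62)
stock left edge (np.float64(2.65), np.float64(-0.0467), 30) [(np.float64(236.5), 180), (np.float64(236.5), 182), (np.float64(236.5), 184)]
yellow px 11 [[244, 197], [247, 199], [252, 196], [260, 201], [264, 205]]
stock corners [[ 0.5038 -0.0474]
 [ 0.5033 -0.006 ]
 [ 0.6195 -0.0029]
 [ 0.6229 -0.0444]]
```

View pics/c6.png

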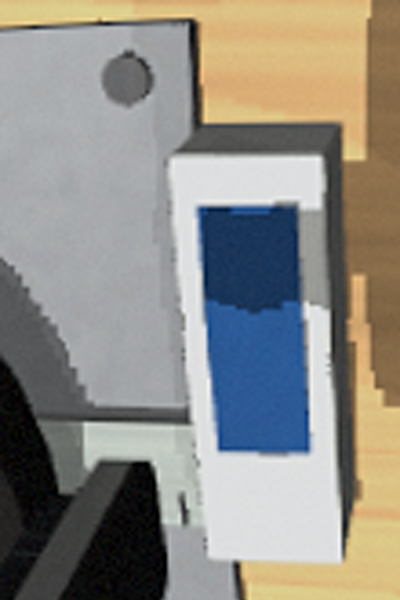

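Stock and edge are parallel within about 0.3° and coincide within 1 mm, and the blade hides the yellow line. Next is the wheel: move above it and measure the handle and hub.

```bash
python3 -m creep '1 0 -0.2 -0.2 0; 1 -0.1 -0.5 -0.3 0; 1 -0.2 -0.8 -0.3 0; 1 -0.4 -1 -0.3 0; 1 -0.4 -1 -0.3 0' && python3 -m creep '1 -0.2 -0.2 0 0; 1 -0.4 -0.42 0 0; 1 -0.4 -0.42 0 0;1 -0.4 -0.42 0 0'
python3 - <<'E'
from h import *
go((.672,-.185,.116,92.5))
P=camera_params('wrist');im=camera('wrist')[:,:,::-1];cv2.imwrite('pics/w7.png',im)
for t in ('square','face_a','stand','handle_grip'):
  print(t,[(np.round(d['at'],3),round(d['conf'],2)) for d in spot_point(t,'wrist')][:3])
hsv=cv2.cvtColor(im,cv2.COLOR_BGR2HSV).astype(int)
m=((hsv[:,:,0]<6)|(hsv[:,:,0]>174))&(hsv[:,:,1]>180)&(hsv[:,:,2]>120)
q=np.argwhere(m)[:,::-1]; X=atz('wrist',q,.073,P)[:,:2];c,r=cv2.minEnclosingCircle(X.astype(np.float32)[np.linalg.norm(X-[.61,-.188],axis=1)<.1]);print('disc',c,r)
print('proj axle hub, handle top',np.round(proj('wrist',[[.610,-.1875,.088],[.672,-.185,.133],[.672,-.185,.113]],P)))
E
```

```text
clock: 15.95
eef_pos: [0.5845, -0.1229, 0.2291]
tool_rot: [-0.02, 1.0, -0.0, -0.0]
ft_force: [0.5, 1.4, -0.3]
grip_width: 0.0854
grasp_force: 0.0
clock: 16.45
eef_pos: [0.6452, -0.1798, 0.2299]
tool_rot: [-0.022, 1.0, 0.0, -0.001]
ft_force: [0.1, 0.5, -0.7]
grip_width: 0.0853
grasp_force: 0.0
t 16.45 pos [ 0.6452 -0.1798  0.2299] yaw 92.57 j6 -0.32
[-0.1785 -0.0431  0.7588] turn 0.0004 or -0.9996
square [(array([ 0.563, -0.026, -0.004]), 0.84)]
face_a [(array([ 0.623, -0.047,  0.007]), 0.88), (array([0.324, 0.327, 0.006]), 0.79), (array([ 0.502, -0.052,  0.007]), 0.67)]
stand [(array([ 0.607, -0.187, -0.002]), 0.64)]
handle_grip [(array([ 0.669, -0.187,  0.114]), 0.63)]
disc (0.6100492477416992, -0.18576933443546295) 0.07600462436676025
proj axle hub, handle top [[311. 152.]
 [310. 241.]
 [310. 231.]]
```

View pics/w7.png

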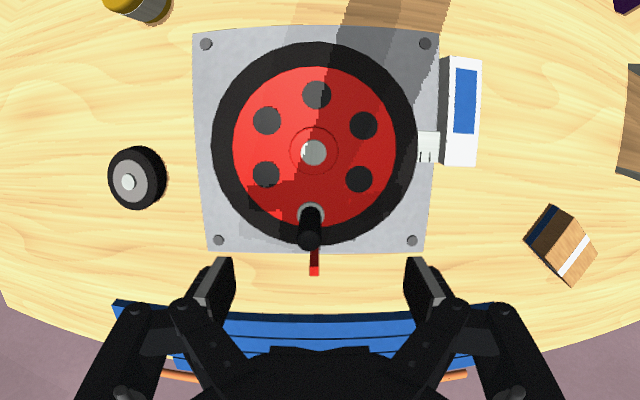

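Hub at (313,152) and handle top at (309,237) match my predictions within a few pixels. The square is still flush at (460,110). Now grasp the handle.

```bash
python3 -m creep '1 -0.172 -0.046 0.1 0; 1 -0.172 -0.046 0.3 0; 1 -0.172 -0.046 0.55 0; 1 -0.172 -0.046 0.755 0; 1 -0.172 -0.046 0.755 0; 0 -0.172 -0.046 0.755 0; 0 -0.172 -0.046 0.755 0; 0 -0.172 -0.046 0.755 0; 0 -0.172 -0.046 0.755 0; 0 -0.172 -0.046 0.755 0; 0 -0.172 -0.046 0.755 0; 0 -0.172 -0.046 0.755 0'
python3 - <<'E'
from h import *
go()
c=np.array([.61,-.186]);o=telemetry.get_obs();p=o['eef_pos'];Q=R.from_quat(o['tool_rot'])
a0=np.radians(2.3);r=.062
for k in range(1,25):
    a=a0+np.radians(15*k);d=np.array([r*(np.cos(a)-np.cos(a0)),r*(np.sin(a)-np.sin(a0)),0])
    print(k,np.round(Q.inv().apply(d)[:2]/.15,3),end='; ')
E
```

```text
clock: 18.2
eef_pos: [0.6725, -0.1866, 0.1186]
tool_rot: [-0.022, 1.0, -0.0, 0.001]
ft_force: [-0.7, -0.6, 4.8]
grip_width: 0.0182
grasp_force: 58.4
t 18.2 pos [ 0.6725 -0.1866  0.1186] yaw 92.54 j6 -0.31
1 [0.014 0.107]; 2 [0.055 0.207]; 3 [0.12  0.293]; 4 [0.205 0.359]; 5 [0.305 0.401]; 6 [0.412 0.415]; 7 [0.519 0.401]; 8 [0.619 0.361]; 9 [0.704 0.295]; 10 [0.77 0.21]; 11 [0.812 0.11 ]; 12 [0.827 0.003]; 13 [ 0.813 -0.104]; 14 [ 0.772 -0.203]; 15 [ 0.707 -0.289]; 16 [ 0.621 -0.355]; 17 [ 0.522 -0.397]; 18 [ 0.415 -0.412]; 19 [ 0.308 -0.398]; 20 [ 0.208 -0.357]; 21 [ 0.122 -0.292]; 22 [ 0.056 -0.206]; 23 [ 0.015 -0.107]; 24 [ 0. -0.];
```

```bash
python3 -m creep '0 0.004 0.055 0 0; 0 0.014 0.107 0 0; 0 0.031 0.159 0 0; 0 0.055 0.207 0 0; 0 0.12 0.293 0 0; 0 0.205 0.359 0 0; 0 0.305 0.401 0 0; 0 0.412 0.415 0 0; 0 0.412 0.415 0 0'
python3 - <<'E'
from h import *
go();camera('top');print([(np.round(d['at'],3),round(d['conf'],2)) for d in spot_point('handle_grip','top')][:3])
E
```

```text
clock: 19.32
eef_pos: [0.6066, -0.1246, 0.1185]
tool_rot: [-0.023, 1.0, 0.002, 0.0]
ft_force: [-2.4, 4.6, 7.9]
grip_width: 0.0186
grasp_force: 59.6
t 19.32 pos [ 0.6066 -0.1246  0.1185] yaw 92.64 j6 -0.25
[]
```

```bash
python3 -m creep '0 0.107 -0.014 0 0; 0 0.207 -0.054 0 0; 0 0.292 -0.12 0 0; 0 0.358 -0.205 0 0; 0 0.4 -0.305 0 0; 0 0.415 -0.412 0 0; 0 0.401 -0.519 0 0; 0 0.36 -0.618 0 0; 0 0.295 -0.704 0 0; 0 0.209 -0.77 0 0; 0 0.11 -0.812 0 0; 0 0.003 -0.827 0 0' && python3 -c "
from h import *
go()"
```

```text
clock: 20.92
eef_pos: [0.6131, -0.2486, 0.1185]
tool_rot: [-0.023, 1.0, 0.002, 0.0]
ft_force: [-2.6, 8.1, 10.6]
grip_width: 0.0188
grasp_force: 59.8
t 20.93 pos [ 0.6131 -0.2486  0.1185] yaw 92.62 j6 -0.43
```

```bash
python3 -m creep '0 -0.107 0.014 0 0; 0 -0.207 0.055 0 0; 0 -0.293 0.12 0 0; 0 -0.359 0.206 0 0; 0 -0.4 0.305 0 0; 0 -0.412 0.36 0 0; 0 -0.415 0.412 0 0; 0 -0.415 0.412 0 0; 0 -0.415 0.412 0 0' && python3 -m creep '1 0 0 0 0; 1 0 0 0 0; 1 0 0 0 0; 1 0 0 0 0; 1 0 0 0 0; 1 0 0 -0.2 0; 1 0 0 -0.5 0; 1 0.17 0.046 -0.75 0;1 0.17 0.046 -0.75 0;1 0.17 0.046 -0.75 0';  python3 - <<'E'
from h import *
go()
P=camera_params('wrist');im=camera('wrist')[:,:,::-1];cv2.imwrite('pics/w8.png',im)
for t in ('square','face_a','stand','handle_grip'):
  print(t,[(np.round(d['at'],3),round(d['conf'],2)) for d in spot_point(t,'wrist')][:3])
E
```

```text
clock: 22.05
eef_pos: [0.6725, -0.1854, 0.1186]
tool_rot: [-0.023, 1.0, 0.0, 0.001]
ft_force: [-0.0, 1.8, 7.4]
grip_width: 0.0191
grasp_force: 59.4
clock: 23.3
eef_pos: [0.6461, -0.1807, 0.2296]
tool_rot: [-0.022, 1.0, -0.0, 0.0]
ft_force: [-0.1, 0.7, -0.4]
grip_width: 0.0855
grasp_force: 0.0
t 23.3 pos [ 0.6461 -0.1807  0.2296] yaw 92.54 j6 -0.32
square [(array([ 0.56 , -0.023, -0.005]), 0.85)]
face_a [(array([0.324, 0.322, 0.005]), 0.72), (array([ 0.505, -0.051,  0.004]), 0.69), (array([ 0.621, -0.046,  0.006]), 0.6)]
stand [(array([ 0.612, -0.187, -0.   ]), 0.62)]
handle_grip [(array([ 0.67 , -0.189,  0.116]), 0.78)]
```

View pics/w8.png

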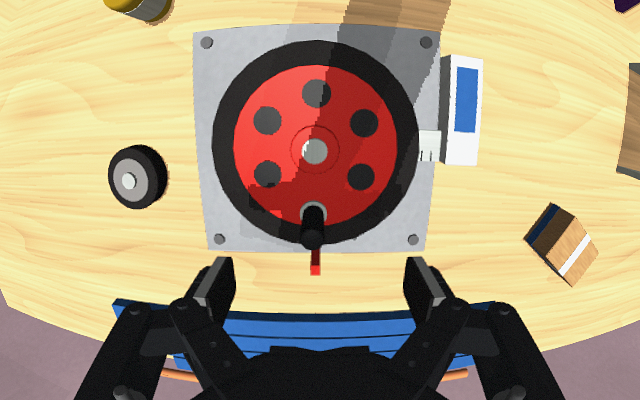

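After the turn, the handle (312,235) is back in line with the red pointer (315,270). The square is still flush at (461,110) with its blade under the wheel, and the gripper is clear.

```bash
python3 -c "
from workcell import *
print(ticket.job_done())"
```

```text
the job is handed in; nothing more can be done
None
```

The job is handed in at about 23 s of the 72 s allowed: the square lies flush along the yellow-line edge with its blade under the wheel, and the wheel has been turned one full turn anticlockwise, about 1° past the red pointer by my measurement.

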